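# Slide the lunch tin to the free place under the rack

## Robot

A 6-joint arm with a two-finger parallel gripper is mounted at the origin on the work surface. World frame = base frame: x ahead of the robot, y to its left, z up, the work surface at z = 0. Lengths are in m, angles in rad, forces in N, time in s.
With the tool pointing down it reaches from about 0.225 to 0.875 m from the base axis. Payload 3.4 kg.
Tool frame: the origin (TCP) lies midway between the tips of the shut fingers; the grasp point (between the pads) lies 19 mm behind it; z points along the fingers, y is the line along which they close (so a half turn about z gives the same grasp; the last joint's range is limited). The gripper opens to 85 mm and grips with 20 to 120 N. Pads are 22 mm wide; open, the fingers measure 114 mm over their backs; the gripper's body (76 mm by 85 mm) begins 54 mm behind the grasp point. The pads swing forward as they close: fully open they stand 13 mm farther back than shut.
Start: joints at [-1.42, 0.276, 1.505, -0, 1.361, -0.121], TCP at [0.154, -0.554, 0.231] pointing down, gripper open.
Joint ranges: [-2.89, 2.89], [-0.75, 2.08], [0.22, 2.7], [-1.18, 4.32], [0.11, 2.71], [-2.7, 2.7]. Speed limits (rad/s): [2.57, 2.57, 3.14, 3.14, 3.14, 3.14].

## Interface

Orientations are given as a unit quaternion [w, x, y, z].
In Python, from rig import get_state, get_image, sign_off gives the robot as it stands.
- The arm moves only by the tool send_rows, never from a script. Its argument "steps" is one flat list of numbers, 5 for each row, row after row: the gripper's target within -1 to 1 (fully open at 1, half-way at 0, shut at -1), then the shift along the tool's x, y, z in cm, then the turn about the tool's z in degrees. In form: [gripper, x, y, z, roll, gripper, x, y, z, roll, ...]. A call has 1 to 12 rows; each row shifts and turns the commanded pose from where the row before left it, along the tool's axes as they then stand; what a row does not reach is not made up. A row lasts 1/10 s, in which the tool goes at most 50 mm and 8.59 degrees, less where a joint would pass 70% of its speed; a pose out of reach is approached as far as the arm can. A call is refused whole if a number of a shift passes 5 or a number of a turn 8.59, either way. A call with a gripper value outside its range is refused whole. The fingers move at their own pace and stop on an object; "newtons" is the grip in N (left out, the last holds). Time passes only in rows, so rows that do not move let the fingers close. It gives the time, the measured TCP pose, the force, the opening and the grip force at its end, in the units of the state.
- get_state(): the state, without advancing time (a new reading comes with each control period).
- get_image(name): name is "scene" or "top" or "wrist"; returns a dict with "color" (400x640x3 uint8, red, green, blue), "mtx" (3x3 intrinsics, pixels), "T" (4x4, takes a point from camera to world coordinates); the wrist camera has in their place "mount" (4x4, takes a point from camera to tool coordinates, whose origin is the TCP and whose axes are the flange's). Camera axes: x right, y down, z forward; pixel columns grow to the right and rows downward; lengths in m; the calibration is good to about 2 mm. A picture is of the moment at which its call begins: read the wrist's pose just before it. There is no depth.
- sign_off(): hands the job in; it is judged then, once.
The state is a dict: "clock": time; "qpos": joint angles; "qd": joint speeds; "effort": joint torques, N m; "position": TCP position; "ee_rot": TCP orientation; "contact_force": force on the tool from outside, world axes, zero at the start; "moment": the same for the moment, N m; "width": finger opening in m; "gripper_force": force on a finger pad.
Only numpy, scipy, OpenCV 4.12 (cv2) and the standard library are available. Lean on these libraries where they do the work, as an engineer would, in place of code of your own. Each camera call takes 0.05 s, during which the arm holds its last target. There are 200 camera calls.

## Task

Under the slatted rack, slide the aluminium lunch tin sideways along the bench from the middle to the empty rectangular outline beside it, so that it stands squarely inside that outline with its handle still towards the robot. Slide it gently: do not lift or tip it, and leave the key bowl, the cabinet door and everything else on the bench as they are. Let go of it at the end.

Things in the scene. Friction and masses are not known exactly. Their poses are not given: they have to be found in the camera images.
- lunch_tin: Lidded aluminium lunch tin, a box 120 mm (its x) by 100 mm (y), 58 mm high, lid edge standing out 2 mm. One level steel stick handle (see tin_handle) from the middle of its -x side, towards the robot. Origin: centre of the underside. Loose, 0.3 to 0.65 kg, slides on the bench. Starts in the rack's middle, up to 15 mm and 0.2 rad off the rack's lines.
- tin_handle (a point): Point on the axis of the tin's handle, 105 mm from the tin's centre along its -x and 36 mm above its underside: a good place to grip. The handle is a bar 14 mm wide (y) and 14 mm high along the tin's x, reaching to 130 mm from the tin's centre (68 mm of it is free).
- free_place: The empty rectangular outline: white lines 8 mm wide painted on the bench, inside 140 mm (x) by 120 mm (y). Origin: its centre. Its x axis points away from the robot: the tin stands square in it when their x axes agree. It lies 170 mm along the rack from the rack's middle, to one side or the other (changes from run to run).
- rack: Fixed pale wooden rack over the tin, bowl and places. Origin on the bench at its middle; x away from the robot, y along the slats. Deck of 4 slats (50 mm gaps) 195 to 207 mm up, x -135 to +70 mm, y +-370 mm; legs 24 mm thick at x -60 and +55, y +-358. Open front and back. It covers tin and handle: a tool pointing straight down cannot reach them, one tilted 30 to 45 degrees from the robot's side can.
- key_bowl: Grey stone-look ceramic bowl, rim 120 mm across, 50 mm high, in the round outline on the other side of the tin from the free place, 170 mm from the rack's middle. Origin: centre of its underside. Leave alone.
- carabiner: Steel carabiner 110 mm long, 12 mm thick, lying in front of the rack. Leave alone.
- tray_corner: Pale green silicone boot tray corner, 140 by 140 mm, 18 mm high, in front to the robot's right. Leave alone.
- jar: Glass jar 56 mm across, 85 mm high, standing under the rack's right (-y) end, 290 mm or so from its middle. Leave alone.
- boot_brush: Boot brush 150 by 44 mm, 45 mm high, lying along x under the rack's left (+y) end, 295 mm or so from its middle. Leave alone.
- flask: Steel flask 72 mm across, 210 mm high, standing in front of and beside the rack on the right. Leave alone.
- mug: White mug 80 mm across, 90 mm high, standing in front of and beside the rack on the left. Leave alone.
- cabinet_door0 (a joint): Door of the small white fixed cabinet on the robot's left, 240 mm high; 0 is shut, grows as it opens (rad). Leave shut.
Things that resemble listed ones, but are neither listed nor needed, are in the scene too. Leave any turquoise look-alike of the lunch_tin alone.

How it is judged:
By the outcome, as a careful person would: the job done as asked, in the order asked, and still so for the second after the job is handed in, with the robot touching nothing.
It also fails if it takes over 42 s, if anything falls off the work surface, if the arm or the gripper's body presses on something with over 40 N, if the wrist force passes 120 N, or if a joint passes its speed limit or range.

## Working session

There is one attempt and no reset: what is moved stays moved. The work goes in short steps, Python scripts to look and compute and a tool call to move; the robot and the scene stay as the last step left them, time stands still between calls to the robot, and variables do not carry over. Pictures are saved under pics/ and viewed, at most 10 in all, crops included, and the job is handed in when it is done.

Besides the shell and the picture viewer there is one more tool, called in YAML: its name, and indented under it one key for each argument. send_rows: Moves the arm, as the interface text tells. Its arguments: {"type":"object","properties":{"steps":{"type":"array"},"newtons":{"type":"number"}},"required":["steps"]}

```bash
ls; mkdir -p pics
python3 - <<'E'
from rig import get_state,get_image
import cv2,numpy as np
s=get_state();print({k:np.round(v,3).tolist() for k,v in s.items()})
for n in("scene","top"):
    d=get_image(n);cv2.imwrite(f"pics/{n}0.png",d["color"][:,:,::-1]);print(n,d["mtx"].round(1).tolist(),d["T"].round(4).tolist())
E
```

```text
pics
{'clock': 0.0, 'qpos': [-1.42, 0.277, 1.506, -0.0, 1.361, -0.121], 'qd': [0.0, -0.001, -0.0, 0.001, 0.0, -0.001], 'effort': [0.004, -41.677, -24.581, 0.0, 0.011, -0.0], 'position': [0.154, -0.553, 0.23], 'ee_rot': [-0.001, 0.991, 0.135, -0.0], 'contact_force': [0.545, -0.834, 0.232], 'moment': [-0.015, -0.013, 0.038], 'gripper_force': 0.0, 'width': 0.085}
scene [[512.8, 0.0, 326.0], [0.0, 512.8, 197.1], [0.0, 0.0, 1.0]] [[-0.0343, 0.876, -0.4811, 1.3278], [0.9993, 0.0229, -0.0297, 0.0377], [-0.015, -0.4818, -0.8762, 1.5076], [0.0, 0.0, 0.0, 1.0]]
top [[390.0, 0.0, 313.9], [0.0, 390.0, 203.0], [0.0, 0.0, 1.0]] [[0.0215, -0.9953, 0.0942, 0.4343], [-0.9998, -0.0211, 0.005, -0.0037], [-0.003, -0.0943, -0.9955, 1.3751], [0.0, 0.0, 0.0, 1.0]]
```

View pics/scene0.png

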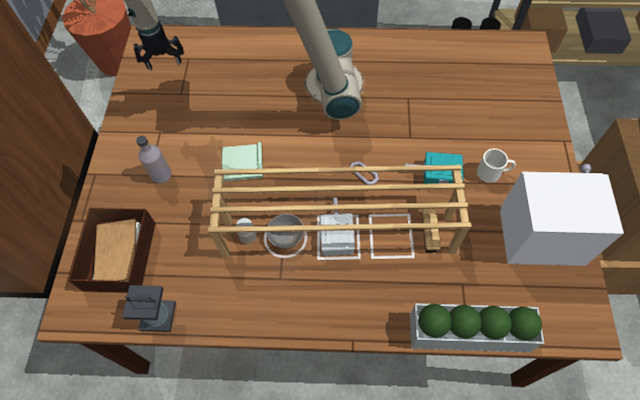

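View pics/top0.png

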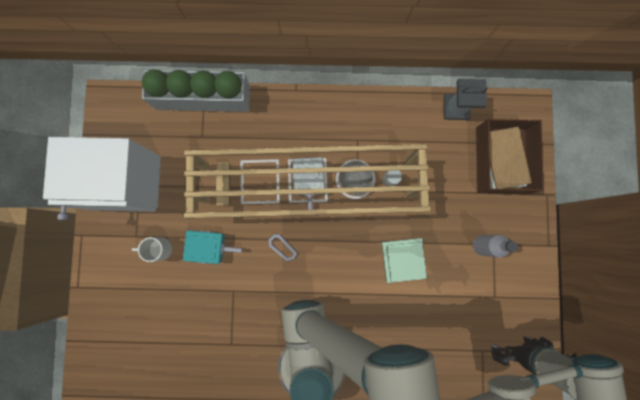

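The scene view shows the aluminium tin at (338,235) under the rack, with its handle towards the robot at (335,203). The empty outline is at (391,237), on the +y side, and the bowl is at (286,233). The turquoise box at (445,167), outside the rack, is the look-alike. In the top view the tin is at (309,180) and the outline at (260,181). I'll confirm the tin in one enlarged crop.

Run:
```python
import cv2,numpy as np
a=cv2.imread("pics/scene0.png")[180:270,270:430];b=cv2.imread("pics/top0.png")[140:225,230:390]
a=cv2.resize(a,None,fx=5,fy=5,interpolation=2)[:,:800];b=cv2.resize(b,None,fx=5,fy=5,interpolation=2)
a=cv2.resize(a,(530,300));b=cv2.resize(b,(530,282))
cv2.imwrite("pics/crop0.png",np.vstack([a,b]))
```

```text
(no output)
```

View pics/crop0.png

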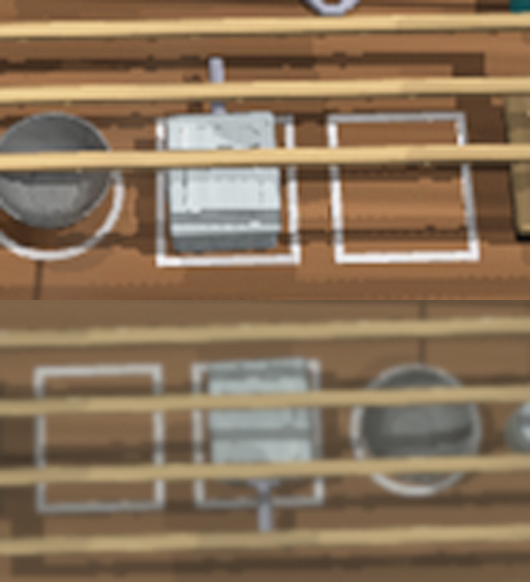

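The crop confirms it: a grey lidded tin with a handle towards the robot stands in the middle outline, and the empty outline is on the robot's left (+y). Next I'll turn those pixels into positions.

```bash
cat > h.py <<'E'
import numpy as np,cv2
CAL={"scene":(np.array([[512.8,0,326],[0,512.8,197.1],[0,0,1]]),np.array([[-.0343,.876,-.4811,1.3278],[.9993,.0229,-.0297,.0377],[-.015,-.4818,-.8762,1.5076],[0,0,0,1]])),
"top":(np.array([[390,0,313.9],[0,390,203],[0,0,1.]]),np.array([[.0215,-.9953,.0942,.4343],[-.9998,-.0211,.005,-.0037],[-.003,-.0943,-.9955,1.3751],[0,0,0,1]]))}
def ray(uv,K,T,z):
    d=(T[:3,:3]@np.linalg.solve(K,np.c_[np.atleast_2d(uv),np.ones(len(np.atleast_2d(uv)))].T)).T
    o=T[:3,3];return o+d*((z-o[2])/d[:,2])[:,None]
E
python3 - <<'E'
from h import *
def go(n,off,s,z,pts):
    p=ray(np.array(pts)/s+off,*CAL[n],z);return (p[:,:2]*1000).round(0).tolist()
S=((270,180),(3.3125,3.333));T=((230,140),(3.3125,3.318))
o=[0,0]
print("free scene",go("scene",S[0],S[1],0,[(331,118),(463,117),(475,257),(338,259)]))
b=lambda p:[(x,y-300) for x,y in p]
print("free top",go("top",T[0],T[1],0,b([(39,371),(159,368),(161,505),(43,508)])))
print("mid scene",go("scene",*S,0,[(161,118),(292,118),(297,259),(160,262)]))
print("mid top",go("top",*T,0,b([(197,365),(318,363),(320,498),(200,502)])))
print("tin lid scene",go("scene",*S,.058,[(169,114),(274,112),(280,208),(171,212)]),go("scene",*S,.036,[(216,58),(219,110)]))
print("tin lid top",go("top",*T,.058,b([(207,364),(308,359),(312,463),(211,464)])),go("top",*T,.036,b([(265,530),(264,485)])))
# rack slat ends front slat at z=.207 (scene px)
print("rack front slat",ray([(215,172),(465,168)],*CAL["scene"],.207)[:,:2].round(3).tolist(),"top",ray([(187,215),(430,211)],*CAL["top"],.207)[:,:2].round(3).tolist())
print("back slat",ray([(209,230),(469,227)],*CAL["scene"],.207)[:,:2].round(3).tolist(),"top",ray([(186,152),(427,147)],*CAL["top"],.207)[:,:2].round(3).tolist())
E
```

```text
free scene [[565.0, 133.0], [560.0, 264.0], [708.0, 269.0], [714.0, 139.0]]
free top [[709.0, 265.0], [714.0, 135.0], [566.0, 128.0], [560.0, 255.0]]
mid scene [[569.0, -35.0], [566.0, 95.0], [715.0, 100.0], [722.0, -30.0]]
mid top [[719.0, 94.0], [724.0, -37.0], [577.0, -42.0], [570.0, 87.0]]
tin lid scene [[594.0, -25.0], [589.0, 75.0], [688.0, 82.0], [695.0, -19.0]] [[520.0, 18.0], [577.0, 22.0]]
tin lid top [[708.0, 80.0], [715.0, -25.0], [607.0, -31.0], [604.0, 73.0]] [[539.0, 16.0], [586.0, 18.0]]
rack front slat [[0.537, -0.341], [0.504, 0.403]] top [[0.501, 0.382], [0.528, -0.347]]
back slat [[0.728, -0.331], [0.698, 0.396]] top [[0.693, 0.395], [0.724, -0.339]]
```

Measured positions:
- **Free place:** centre about (0.637, 0.199), yaw about 2.4°. The two views agree to 5 mm, and it lies 170 mm from the middle outline, as stated.
- **Tin:** centre about (0.650, 0.027), yaw about 3.5°.
- **Handle grip point:** about (0.545, 0.020, 0.036).

The rows can only shift and roll the tool, so they give no direct tilt. Tilt may come from pushing outward past the reach limit. I'll raise the tool, align its azimuth, and go out above the rack.

send_rows:
  steps: [1, 0, 0, -4.5, 6.5, 1, 0, 0, -4.5, 6.5, 1, 0, 0, -4.5, 0, 1, 0, 0, -4.5, 0, 1, 3.7, -3.1, 0, 0, 1, 3.7, -3.1, 0, 0, 1, 3.7, -3.1, 0, 0, 1, 3.7, -3.1, 0, 0, 1, 3.7, -3.1, 0, 0, 1, 3.7, -3.1, 0, 0, 1, 3.7, -3.1, 0, 0, 1, 3.7, -3.1, 0, 0]

```text
clock: 1.3
position: [0.44, -0.2912, 0.411]
ee_rot: [-0.0, 1.0, 0.022, -0.0]
contact_force: [0.6, 0.4, 0.3]
width: 0.0856
gripper_force: 0.0
```

send_rows:
  steps: [1, 3.7, -3.1, 0, 0, 1, 3.7, -3.1, 0, 0, 1, 3.7, -3.1, 0, 0, 1, 3.7, -3.1, 0, 0, 1, 3.7, -3.1, 0, 0, 1, 3.7, -3.1, 0, 0, 1, 3.7, -3.1, 0, 0, 1, 3.7, -3.1, 0, 0, 1, 3.7, -3.1, 0, 0, 1, 3.7, -3.1, 0, 0, 1, 0, 0, 0, 0]

```text
clock: 2.4
position: [0.8001, 0.0387, 0.4031]
ee_rot: [-0.001, 1.0, 0.026, -0.003]
contact_force: [0.2, -1.6, -1.5]
width: 0.0853
gripper_force: 0.0
```

send_rows:
  steps: [1, 4, 0, 0, 0, 1, 4, 0, 0, 0, 1, 3, 0, 0, 0, 1, 3, 0, 0, 0, 1, 0, 0, 0, 0]

```text
clock: 2.9
position: [0.8746, 0.0367, 0.3679]
ee_rot: [-0.001, 0.999, 0.022, 0.03]
contact_force: [-0.6, -0.1, -0.6]
width: 0.0855
gripper_force: 0.0
```

Run:
```python
from rig import *
import numpy as np
from scipy.spatial.transform import Rotation as R
s=get_state();print(np.round(s['qpos'],3),np.round(s['position'],3));q=s['ee_rot'];print(R.from_quat(np.r_[q[1:],q[0]]).as_matrix().round(3))
```

```text
[-0.039  0.814  0.223  0.005  2.046  1.49 ] [0.875 0.037 0.368]
[[ 0.997  0.045  0.059]
 [ 0.044 -0.999  0.002]
 [ 0.059  0.    -0.998]]
```

Pushing past the reach limit tilts the tool in the right direction, 3.4° so far. I'll push outward and upward, along the arm's line.

send_rows:
  steps: [1, 3.5, 0, -2.5, 0, 1, 3.5, 0, -2.5, 0, 1, 3.5, 0, -2.5, 0, 1, 3.5, 0, -2.5, 0, 1, 0, 0, 0, 0]

```text
clock: 3.4
position: [0.8943, 0.0384, 0.4067]
ee_rot: [-0.002, 0.996, 0.022, 0.09]
contact_force: [-0.1, 0.7, -0.7]
width: 0.0855
gripper_force: 0.0
```

```bash
cat > st.py <<'E'
from rig import *
import numpy as np
from scipy.spatial.transform import Rotation as R
s=get_state();print(s['clock'],np.round(s['qpos'],3),np.round(s['position'],4),np.round(s['contact_force'],1));q=s['ee_rot'];M=R.from_quat(np.r_[q[1:],q[0]]).as_matrix();print(M.round(3).tolist())
print("tilt",np.degrees(np.arccos(-M[2,2])),"az z",np.degrees(np.arctan2(M[1,2],M[0,2])),"yaxis az",np.degrees(np.arctan2(M[0,1],-M[1,1])),"yz",M[2,1].round(4))
print("grasp pt",(s['position']-.019*M[:,2]).round(4),s['width'])
E
python3 st.py
```

```text
3.4 [-0.041  0.775  0.22   0.016  1.966  1.493] [0.8943 0.0384 0.4067] [-0.1  0.7 -0.7]
[[0.983, 0.045, 0.18], [0.044, -0.999, 0.007], [0.18, 0.001, -0.984]]
tilt 10.367180188156393 az z 2.303361737604227 yaxis az 2.572303619069443 yz 0.0009
grasp pt [0.8909 0.0383 0.4254] 0.0855326558241703
```

send_rows:
  steps: [1, 4.5, 0, -2, 0, 1, 4.5, 0, -2, 0, 1, 4.5, 0, -2, 0, 1, 4.5, 0, -2, 0, 1, 4.8, 0, -1.2, 0, 1, 4.8, 0, -1.2, 0, 1, 4.8, 0, -1.2, 0, 1, 4.8, 0, -1.2, 0, 1, 0, 0, 0, 0]

```text
clock: 4.3
position: [0.9782, 0.0426, 0.4514]
ee_rot: [-0.005, 0.974, 0.022, 0.225]
contact_force: [-0.3, 0.6, -0.4]
width: 0.0854
gripper_force: 0.0
```

```bash
python3 st.py
```

```text
4.3 [-0.041  0.758  0.221  0.037  1.71   1.498] [0.9782 0.0426 0.4514] [-0.3  0.6 -0.4]
[[0.898, 0.045, 0.439], [0.041, -0.999, 0.019], [0.439, 0.001, -0.898]]
tilt 26.046090040335436 az z 2.439396496387543 yaxis az 2.5647638545924534 yz 0.0011
grasp pt [0.9699 0.0423 0.4684] 0.0853640732624205
```

26° now; about 13° more needed, so six more rows.

send_rows:
  steps: [1, 4.9, 0, -0.5, 0, 1, 4.9, 0, -0.5, 0, 1, 4.9, 0, -0.5, 0, 1, 4.9, 0, -0.5, 0, 1, 4.9, 0, -0.3, 0, 1, 4.9, 0, -0.3, 0, 1, 0, 0, 0, 0]

```text
clock: 5.0
position: [1.0445, 0.0459, 0.4901]
ee_rot: [-0.007, 0.945, 0.021, 0.326]
contact_force: [-0.2, -0.4, 0.4]
width: 0.0853
gripper_force: 0.0
```

```bash
python3 st.py
python3 - <<'E'
from h import *
# lookalike handle & carabiner
print(ray([(405,165),(422,167)],*CAL["scene"],.036).round(3).tolist(),ray([(242,250),(222,248)],*CAL["top"],.036).round(3).tolist())
print("carab",ray([(351,163),(380,183)],*CAL["scene"],.01).round(3).tolist(),ray([(269,238),(297,259)],*CAL["top"],.01).round(3).tolist())
E
```

```text
5.0 [-0.041  0.76   0.221  0.052  1.497  1.499] [1.0445 0.0459 0.4901] [-0.2 -0.4  0.4]
[[0.786, 0.045, 0.616], [0.036, -0.999, 0.027], [0.617, 0.001, -0.787]]
tilt 38.09721285721251 az z 2.463553679513137 yaxis az 2.556378303346951 yz 0.0013
grasp pt [1.0327 0.0454 0.505 ] 0.08529243600645568
[[0.389, 0.251, 0.036], [0.396, 0.308, 0.036]] [[0.395, 0.245, 0.036], [0.4, 0.313, 0.036]]
carab [[0.369, 0.069, 0.01], [0.446, 0.167, 0.01]] [[0.438, 0.157, 0.01], [0.367, 0.058, 0.01]]
```

The tool is tilted 38° with azimuth 2.5° and y level. The look-alike's handle at x≈0.39 and the carabiner at x<0.45 stay below the gripper's path. I'll retract to a pre-grasp pose in front of the rack.

send_rows:
  steps: [1, -3.6, 0, -2.1, 0, 1, -3.6, 0, -2.1, 0, 1, -3.6, 0, -2.1, 0, 1, -3.6, 0, -2.1, 0, 1, -3.6, 0, -2.1, 0, 1, -3.6, 0, -2.1, 0, 1, -3.6, 0, -2.1, 0, 1, -3.6, 0, -2.1, 0, 1, -3.6, 0, -2.1, 0, 1, -3.6, 0, -2.1, 0, 1, -3.6, 0, -2.1, 0, 1, -3.6, 0, -2.1, 0]

```text
clock: 6.2
position: [0.5577, 0.0243, 0.4233]
ee_rot: [-0.007, 0.945, 0.022, 0.325]
contact_force: [-0.6, 0.1, 0.1]
width: 0.0854
gripper_force: 0.0
```

send_rows:
  steps: [1, -3.6, 0, -2.1, 0, 1, -3.6, 0, -2.1, 0, 1, -3.6, 0, -2.1, 0, 1, 0, 0, 0, 0]

```text
clock: 6.6
position: [0.4312, 0.0192, 0.4059]
ee_rot: [-0.007, 0.945, 0.021, 0.325]
contact_force: [1.1, 0.3, 0.3]
width: 0.085
gripper_force: 0.0
```

```bash
python3 st.py
```

```text
6.6 [-0.294 -0.372  1.871  0.241  1.021  1.172] [0.4312 0.0192 0.4059] [1.1 0.3 0.3]
[[0.788, 0.044, 0.614], [0.036, -0.999, 0.026], [0.615, 0.001, -0.789]]
tilt 37.941445752606135 az z 2.4402020043635866 yaxis az 2.5332407746367647 yz 0.0013
grasp pt [0.4195 0.0188 0.4208] 0.08502553256411959
```

send_rows:
  steps: [0.2, -1.72, 0, 2.9, 0, 0.2, -1.72, 0, 2.9, 0, 0.2, -1.72, 0, 2.9, 0, 0.2, -1.72, 0, 2.9, 0, 0.2, -1.72, 0, 2.9, 0, 0.2, -1.72, 0, 2.9, 0, 0.2, -1.72, 0, 2.9, 0, 0.2, -1.72, 0, 2.9, 0, 0.2, 0, 0, 0, 0]

```text
clock: 7.5
position: [0.4696, 0.0227, 0.1464]
ee_rot: [-0.011, 0.946, 0.021, 0.324]
contact_force: [-1.0, -0.2, 0.1]
width: 0.0511
gripper_force: 0.0
```

```bash
python3 st.py
python3 - <<'E'
from rig import *
import cv2,numpy as np
d=get_image("wrist");cv2.imwrite("pics/w1.png",d["color"][:,:,::-1]);print(d["mtx"].round(1).tolist(),d["mount"].round(4).tolist())
E
```

```text
7.5 [-0.246 -0.048  2.37   0.801  0.258  0.557] [0.4696 0.0227 0.1464] [-1.  -0.2  0.1]
[[0.789, 0.048, 0.612], [0.033, -0.999, 0.035], [0.613, -0.007, -0.79]]
tilt 37.83974771359735 az z 3.298420242089579 yaxis az 2.7468540803494355 yz -0.0075
grasp pt [0.4579 0.022  0.1614] 0.0511364360125927
[[339.0, 0.0, 317.5], [0.0, 339.0, 203.6], [0.0, 0.0, 1.0]] [[0.0006, -0.9591, -0.2829, 0.0718], [1.0, 0.0008, -0.0006, 0.0001], [0.0008, -0.2829, 0.9591, -0.1416], [0.0, 0.0, 0.0, 1.0]]
```

View pics/w1.png

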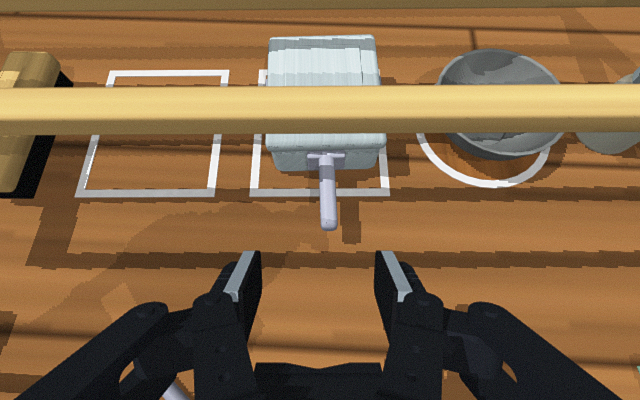

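The wrist view shows the handle running from (326,158) to its tip at (329,228), and the lid from (270,37) to (382,150). The free outline has its outer corners at (109,71), (229,71), (214,196) and (76,196). The front slat spans rows 85–132. I'll measure from here.

```bash
cat >> h.py <<'E'
KW=np.array([[339,0,317.5],[0,339,203.6],[0,0,1.]])
MW=np.array([[.0006,-.9591,-.2829,.0718],[1,.0008,-.0006,.0001],[.0008,-.2829,.9591,-.1416],[0,0,0,1]])
def wristT():
    from rig import get_state
    from scipy.spatial.transform import Rotation as R
    s=get_state();q=s['ee_rot'];T=np.eye(4);T[:3,:3]=R.from_quat(np.r_[q[1:],q[0]]).as_matrix();T[:3,3]=s['position'];return T@MW
E
python3 - <<'E'
from h import *
T=wristT();f=lambda n,p,z:print(n,(ray(p,KW,T,z)[:,:2]*1000).round(0).tolist())
print("cam",T[:3,3].round(3))
f("handle top",[(329,222),(326,162)],.043)
f("lid far",[(270,37),(376,37)],.058);f("lid near",[(266,150),(383,151)],.056)
f("free outer",[(109,71),(229,71),(214,196),(76,196)],0)
f("mid outer near",[(249,196),(390,194)],0)
f("slat low edge z.195/.207",[(0,136),(320,134),(639,130)],.195);f("",[(0,136),(320,134),(639,130)],.207);f("slat top edge",[(320,86)],.207)
g=cv2.imread("pics/w1.png")
hsv=cv2.cvtColor(g,cv2.COLOR_BGR2HSV)
m=cv2.inRange(hsv,(0,0,150),(180,45,255))
n,l,st,c=cv2.connectedComponentsWithStats(m)
print([(a.tolist()) for a in st[1:] if a[4]>150])
for v in(170,190,210,220,226):
    u=np.where((g[v,300:345,0]>g[v,300:345,2]-5))[0];print(v,u.min()+300 if len(u) else 0,u.max()+300 if len(u) else 0,len(u))
E
```

```text
cam [0.44  0.02  0.304]
handle top [[528.0, 16.0], [583.0, 21.0]]
lid far [[709.0, 81.0], [714.0, -22.0]]
lid near [[585.0, 72.0], [588.0, -26.0]]
free outer [[713.0, 275.0], [719.0, 137.0], [564.0, 129.0], [557.0, 264.0]]
mid outer near [[565.0, 95.0], [574.0, -43.0]]
slat low edge z.195/.207 [[505.0, 144.0], [512.0, 23.0], [519.0, -97.0]]
 [[498.0, 130.0], [504.0, 23.0], [510.0, -84.0]]
slat top edge [[524.0, 24.0]]
[[258, 34, 122, 52, 5485], [106, 70, 123, 17, 887], [265, 133, 121, 14, 1421], [75, 142, 146, 55, 1721], [249, 143, 61, 54, 793], [420, 142, 128, 46, 1148], [336, 151, 54, 45, 659], [307, 152, 38, 14, 267], [319, 178, 17, 50, 715], [382, 251, 28, 38, 320]]
170 300 334 20
190 300 344 45
210 320 336 17
220 321 336 16
226 321 336 16
```

The wrist measurements agree with the earlier ones:
- **Tin:** (0.649, 0.0265), yaw about 3°.
- **Free place:** (0.638, 0.200), yaw about 2.6°.
- **Slat front edge:** x≈0.51.

I'll approach in two halves and watch the force.

send_rows:
  steps: [0.2, -0.2, 0.1, 1.8, 0, 0.2, -0.2, 0.1, 1.8, 0, 0.2, -0.2, 0.1, 1.8, 0, 0.2, -0.2, 0.1, 1.8, 0, 0.2, 0, 0, 0, 0]

```text
clock: 8.05
position: [0.5044, 0.0223, 0.1043]
ee_rot: [-0.013, 0.943, 0.023, 0.33]
contact_force: [-0.6, -0.4, -0.0]
width: 0.0519
gripper_force: 0.0
```

```bash
python3 st.py
```

```text
8.05 [-0.224  0.105  2.398  1.652  0.178 -0.295] [0.5044 0.0223 0.1043] [-0.6 -0.4 -0. ]
[[0.781, 0.051, 0.623], [0.035, -0.999, 0.039], [0.624, -0.009, -0.781]]
tilt 38.62051982195009 az z 3.594652432473879 yaxis az 2.9483945681416968 yz -0.009
grasp pt [0.4925 0.0216 0.1191] 0.051935566084684436
```

send_rows:
  steps: [0.2, -0.2, 0, 1, 0, 0.2, -0.2, 0, 1, 0, 0.2, -0.2, 0, 1, 0, 0.2, -0.2, 0, 1, 0, 0.2, -0.2, 0, 1, 0, 0.2, -0.2, 0, 1, 0, 0.2, 0, 0, 0, 0]

```text
clock: 8.75
position: [0.5317, 0.0247, 0.0496]
ee_rot: [-0.013, 0.943, 0.024, 0.33]
contact_force: [-0.2, 0.0, 1.1]
width: 0.051
gripper_force: 0.0
```

```bash
python3 st.py
```

```text
8.75 [-0.197  0.281  2.426  2.505  0.274 -1.144] [0.5317 0.0247 0.0496] [-0.2  0.   1.1]
[[0.781, 0.054, 0.623], [0.036, -0.999, 0.04], [0.624, -0.009, -0.781]]
tilt 38.60375207424537 az z 3.6955672720969788 yaxis az 3.072720296200448 yz -0.0087
grasp pt [0.5199 0.0239 0.0644] 0.05099998417315751
```

send_rows:
  steps: [0.2, -0.1, 0.1, 0.8, 0, 0.2, -0.1, 0.1, 0.8, 0, 0.2, -0.1, 0.1, 0.8, 0, 0.2, -0.1, 0.1, 0.8, 0, 0.2, 0, 0, 0, 0]

```text
clock: 9.25
position: [0.5484, 0.0217, 0.022]
ee_rot: [-0.013, 0.944, 0.024, 0.33]
contact_force: [0.9, 0.3, -0.1]
width: 0.051
gripper_force: 0.0
```

```bash
python3 st.py
python3 - <<'E'
from rig import *
import cv2
d=get_image("wrist");cv2.imwrite("pics/w2.png",d["color"][:,:,::-1])
E
```

```text
9.25 [-0.196  0.371  2.425  2.655  0.35  -1.301] [0.5484 0.0217 0.022 ] [ 0.9  0.3 -0.1]
[[0.781, 0.054, 0.622], [0.037, -0.999, 0.04], [0.624, -0.009, -0.782]]
tilt 38.59320977129245 az z 3.6880566521254603 yaxis az 3.0740751894767366 yz -0.0086
grasp pt [0.5365 0.0209 0.0369] 0.05097957786179728
```

View pics/w2.png

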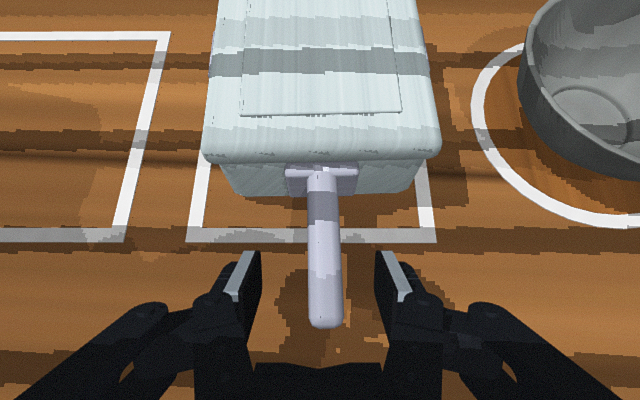

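The handle is between the pads, at column 324 against a pad centre of 318, so about 2.5 mm off. I'll centre on it and close gently.

send_rows:
  steps: [0.2, 0, 0.25, 0, 0, 0.2, 0, 0, 0, 0, -0.3, 0, 0, 0, 0, -0.6, 0, 0, 0, 0, -1, 0, 0, 0, 0, -1, 0, 0, 0, 0, -1, 0, 0, 0, 0, -1, 0, 0, 0, 0, -1, 0, 0, 0, 0]
  newtons: 40

```text
clock: 10.2
position: [0.5472, 0.019, 0.0211]
ee_rot: [-0.012, 0.944, 0.024, 0.329]
contact_force: [-2.4, 1.3, 5.3]
width: 0.0137
gripper_force: 39.8
```

```bash
python3 st.py
python3 - <<'E'
from h import *
from rig import *
T=wristT();d=get_image("wrist");g=d["color"][:,:,::-1].copy();cv2.imwrite("pics/w3.png",g);np.save("T3.npy",T)
E
```

```text
10.2 [-0.203  0.372  2.427  2.647  0.352 -1.3  ] [0.5472 0.019  0.0211] [-2.4  1.3  5.3]
[[0.782, 0.053, 0.621], [0.037, -0.999, 0.039], [0.622, -0.008, -0.783]]
tilt 38.48353927303831 az z 3.585299652279089 yaxis az 3.036743877587999 yz -0.0076
grasp pt [0.5354 0.0183 0.036 ] 0.013725726156143052
```

View pics/w3.png

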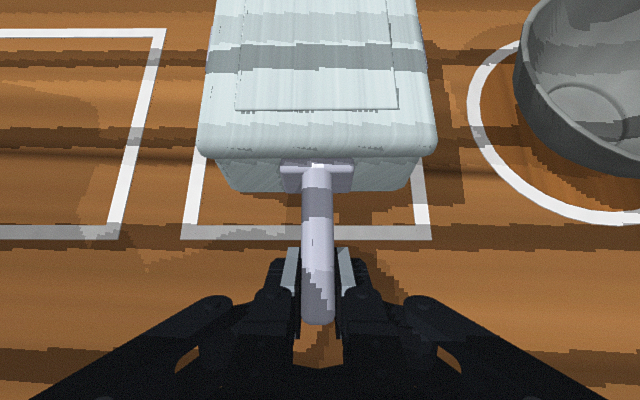

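Grasped at 13.7 mm with light forces. I'll measure the tin's pose in the grasp, then the slide vector.

Run:
```python
from h import *
T=np.load("T3.npy");f=lambda n,p,z:print(n,(ray(p,KW,T,z)*1000).round(1)[:,:2].tolist())
f("lid sides L",[(198,145),(215,3)],.057);f("R",[(436,145),(415,3)],.057)
f("near edge",[(220,157),(415,157)],.055)
f("handle",[(318,300),(317,190)],.043)
f("outline free right side outer",[(118,239),(167,29)],0);f("free near outer edge",[(0,239),(118,239)],0)
f("mid near outer",[(181,239),(431,238)],0)
```

```text
lid sides L [[587.2, 70.0], [669.7, 76.9]]
R [[592.0, -27.3], [674.1, -23.2]]
near edge [[583.2, 60.8], [587.1, -19.1]]
handle [[529.8, 17.7], [575.8, 20.6]]
outline free right side outer [[560.6, 128.2], [715.6, 135.8]]
free near outer edge [[557.3, 192.5], [560.6, 128.2]]
mid near outer [[562.4, 93.9], [570.0, -40.8]]
```

send_rows:
  steps: [-1, 0, -0.3, 0, 0, -1, 0, -0.6, 0, 0, -1, 0, -0.8, 0, 0, -1, 0, -0.8, 0, 0, -1, -0.1, -0.8, 0, 0, -1, 0, -0.8, 0, 0, -1, 0, -0.8, 0, 0, -1, 0, -0.8, 0, 0, -1, 0, -0.6, 0, 0, -1, 0, -0.3, 0, 0, -1, 0, 0, 0, 0]

```text
clock: 11.35
position: [0.5438, 0.0848, 0.0211]
ee_rot: [-0.012, 0.944, 0.023, 0.33]
contact_force: [0.4, -1.4, 2.8]
width: 0.0134
gripper_force: 39.1
```

```bash
python3 st.py
```

```text
11.35 [ 0.004  0.375  2.419  3.028  0.326 -1.496] [0.5438 0.0848 0.0211] [ 0.4 -1.4  2.8]
[[0.782, 0.052, 0.622], [0.036, -0.999, 0.039], [0.623, -0.008, -0.782]]
tilt 38.52724879278352 az z 3.5617214385802454 yaxis az 3.0058047389126963 yz -0.0077
grasp pt [0.532 0.084 0.036] 0.0133556336974708
```

send_rows:
  steps: [-1, 0, -0.5, 0, 0, -1, 0, -0.8, 0, 0, -1, -0.1, -1, 0, 0, -1, 0, -1, 0, 0, -1, 0, -1, 0, 0, -1, 0, -1, 0, 0, -1, -0.1, -1, -0.1, 0, -1, 0, -1, 0, 0, -1, 0, -1, 0, 0, -1, 0, -1, 0, 0, -1, 0, -1, 0, 0, -1, 0, -0.5, 0, 0]

```text
clock: 12.55
position: [0.5352, 0.1923, 0.0211]
ee_rot: [-0.012, 0.944, 0.023, 0.329]
contact_force: [0.8, -4.3, 1.9]
width: 0.0135
gripper_force: 39.3
```

send_rows:
  steps: [-1, 0, -0.1, 0, 0, -1, 0, 0, 0, 0, -1, 0, 0, 0, 0]

```text
clock: 12.85
position: [0.5352, 0.1932, 0.0212]
ee_rot: [-0.012, 0.944, 0.024, 0.329]
contact_force: [0.3, -1.2, 3.3]
width: 0.0133
gripper_force: 39.3
```

```bash
python3 st.py
python3 - <<'E'
from h import *
from rig import *
T=wristT();d=get_image("wrist");g=d["color"][:,:,::-1].copy();cv2.imwrite("pics/w4.png",g);np.save("T4.npy",T)
E
```

```text
12.85 [ 0.33   0.395  2.347  3.727  0.302 -1.912] [0.5352 0.1932 0.0212] [ 0.3 -1.2  3.3]
[[0.782, 0.053, 0.621], [0.037, -0.999, 0.039], [0.622, -0.007, -0.783]]
tilt 38.45804735387198 az z 3.557673084457281 yaxis az 3.0337905054723247 yz -0.0073
grasp pt [0.5234 0.1925 0.036 ] 0.01330673763239823
```

View pics/w4.png

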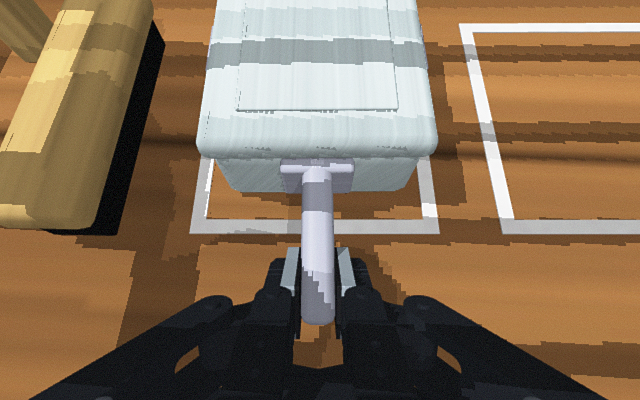

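The tin is inside the new outline, whose near outer corners are at (190,235) and (440,234). The tin's near bottom edge runs along row 191 from column 232 to 405. I'll check the gaps.

Run:
```python
from h import *
T=np.load("T4.npy");f=lambda n,p,z:print(n,(ray(p,KW,T,z)*1000).round(1)[:,:2].tolist())
f("outer corners",[(190,235),(440,234)],0)
f("inner near line",[(250,221),(400,220)],0)
f("tin bottom near",[(245,191),(390,191)],0)
f("L lid",[(198,145),(215,3)],.057);f("R",[(437,145),(416,3)],.057);f("lid near",[(220,158),(415,158)],.055)
```

```text
outer corners [[552.8, 263.7], [560.4, 128.4]]
inner near line [[562.5, 232.1], [567.3, 149.6]]
tin bottom near [[580.4, 237.3], [584.6, 154.7]]
L lid [[575.2, 244.3], [657.7, 251.1]]
R [[580.0, 146.5], [662.1, 150.6]]
lid near [[570.7, 235.0], [574.6, 155.2]]
```

The cues along x disagree: the bottom edge suggests the near gap is too large by about 7 mm, while the lid cue says it's centred. The far-side gap in the scene camera will settle it.

Run:
```python
from rig import *
import cv2,numpy as np
d=np.mean([get_image("scene")["color"].astype(float) for _ in range(3)],0).astype(np.uint8)[:,:,::-1]
cv2.imwrite("pics/scene1.png",d)
a=cv2.resize(d[185:270,345:425],None,fx=7,fy=7,interpolation=cv2.INTER_CUBIC)
cv2.imwrite("pics/crop1.png",a)
```

```text
(no output)
```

View pics/crop1.png

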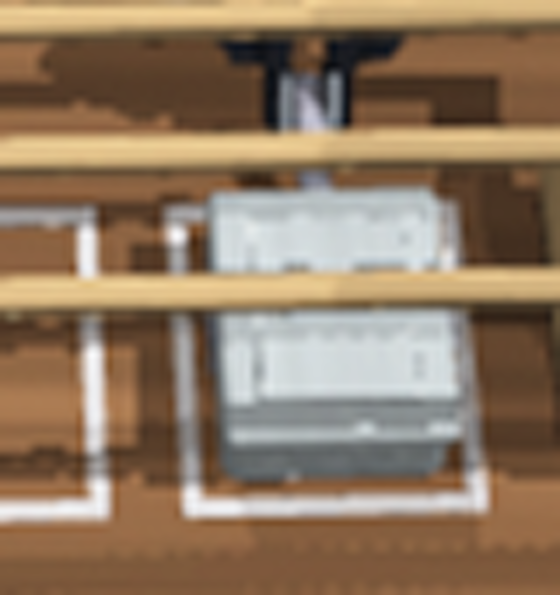

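Run:
```python
from h import *
f=lambda n,p,z:print(n,(ray(np.array(p,float)/7+(345-.43,185-.43),*CAL["scene"],z)*1000).round(1)[:,:2].tolist())
f("far bottom tin",[(245,477),(425,472)],0);f("inner far",[(245,497),(425,493)],0);f("outer far",[(245,516),(425,511)],0)
f("lid near",[(225,190),(420,187)],.058);f("lid far",[(240,441),(440,435)],.058)
f("near outer line left",[(175,205)],0);f("sides at 474: innerL,tinL,tinR,innerR",[(200,475),(224,474),(444,470),(467,472)],0)
g=cv2.imread("pics/scene1.png")
for u in (385,395,400): print(u,g[245:262,u].mean(1).astype(int).tolist())
```

```text
far bottom tin [[696.1, 162.8], [691.4, 244.0]]
inner far [[705.8, 162.7], [701.6, 243.6]]
outer far [[715.0, 162.5], [710.3, 243.2]]
lid near [[580.5, 151.2], [576.6, 239.3]]
lid far [[703.5, 156.1], [698.3, 243.3]]
near outer line left [[559.2, 132.1]]
sides at 474: innerL,tinL,tinR,innerR [[695.7, 142.5], [694.9, 153.4], [690.2, 252.6], [690.9, 262.9]]
385 [140, 170, 181, 127, 99, 106, 106, 104, 93, 86, 119, 183, 220, 180, 89, 95, 97]
395 [151, 180, 174, 120, 102, 100, 101, 94, 91, 97, 146, 206, 207, 155, 92, 95, 96]
400 [139, 165, 167, 111, 99, 99, 105, 93, 88, 98, 146, 206, 198, 136, 92, 95, 96]
```

Near and far gaps average to the tin sitting about 3.5 mm too far in x. The side gaps are 10.9 and 10.3 mm, and the yaw matches within 0.3°. I'll nudge it back 3.5 mm, then release.

send_rows:
  steps: [-1, -0.14, 0, -0.11, 0, -1, -0.14, 0, -0.11, 0, -1, 0, 0, 0, 0, -1, 0, 0, 0, 0, -0.6, 0, 0, 0, 0, -0.3, 0, 0, 0, 0, 0, 0, 0, 0, 0, 0.2, 0, 0, 0, 0, 0.2, 0, 0, 0, 0, 0.2, 0, 0, 0, 0]

```text
clock: 14.05
position: [0.5314, 0.1932, 0.021]
ee_rot: [-0.012, 0.944, 0.024, 0.329]
contact_force: [-0.0, 0.0, 0.1]
width: 0.0514
gripper_force: 0.0
```

```bash
python3 st.py
```

```text
14.05 [ 0.333  0.393  2.354  3.726  0.307 -1.906] [0.5314 0.1932 0.021 ] [-0.   0.   0.1]
[[0.783, 0.053, 0.62], [0.037, -0.999, 0.039], [0.622, -0.008, -0.783]]
tilt 38.42912059368665 az z 3.564665664088088 yaxis az 3.0193551869603277 yz -0.0076
grasp pt [0.5196 0.1925 0.0359] 0.051354884336538294
```

Released with zero force. Now I'll back out slowly along the tool axis.

send_rows:
  steps: [0.2, 0, 0, -0.8, 0, 0.2, 0, 0, -0.8, 0, 0.2, 0, 0, -0.8, 0, 0.2, 0, 0, -0.8, 0, 0.2, 0, 0, -0.8, 0, 0.2, 0, 0, -0.8, 0, 0.2, 0, 0, 0, 0]

```text
clock: 14.75
position: [0.5013, 0.1914, 0.0593]
ee_rot: [-0.013, 0.944, 0.023, 0.329]
contact_force: [-0.3, -0.4, -0.0]
width: 0.0511
gripper_force: 0.0
```

```bash
python3 st.py
```

```text
14.75 [ 0.359  0.274  2.367  4.033  0.235 -2.201] [0.5013 0.1914 0.0593] [-0.3 -0.4 -0. ]
[[0.782, 0.052, 0.621], [0.036, -0.999, 0.039], [0.622, -0.008, -0.783]]
tilt 38.49503204428162 az z 3.601677361643031 yaxis az 3.0039274559508544 yz -0.0083
grasp pt [0.4895 0.1907 0.0742] 0.05109253704344279
```

j4 is nearing its limit of 4.32. The tips are clear of the handle now, so I'll drift back toward y≈0.05 to unwind it before backing out further.

send_rows:
  steps: [0.2, 0, 0.8, -0.2, 0, 0.2, 0, 1.5, -0.1, 0, 0.2, 0, 1.5, -0.1, 0, 0.2, 0, 1.5, -0.1, 0, 0.2, 0, 1.5, 0, 0, 0.2, 0, 1.5, 0, 0, 0.2, 0, 1.5, 0, 0, 0.2, 0, 1.5, 0, 0, 0.2, 0, 1.5, 0, 0, 0.2, 0, 1.5, 0, 0, 0.2, 0, 1.5, 0, 0, 0.2, 0, 0, 0, 0]

```text
clock: 15.95
position: [0.5072, 0.0319, 0.0611]
ee_rot: [-0.012, 0.944, 0.023, 0.329]
contact_force: [0.1, 0.0, -1.0]
width: 0.0516
gripper_force: 0.0
```

```bash
python3 st.py
```

```text
15.95 [-0.184  0.224  2.457  2.478  0.246 -1.103] [0.5072 0.0319 0.0611] [ 0.1  0.  -1. ]
[[0.783, 0.051, 0.62], [0.035, -0.999, 0.037], [0.621, -0.007, -0.784]]
tilt 38.4114837481012 az z 3.4338211740350917 yaxis az 2.910242002379718 yz -0.0072
grasp pt [0.4954 0.0312 0.076 ] 0.05155276788291342
```

Unwound as expected. Next I'll back out along the tool axis, then rise clear.

send_rows:
  steps: [0.2, 0.1, 0, -1, 0, 0.2, 0.1, 0, -1, 0, 0.2, 0.1, 0, -1, 0, 0.2, 0.1, 0, -1, 0, 0.2, 0.1, 0, -1, 0, 0.2, 0.1, 0, -1, 0, 0.2, 0.1, 0, -1, 0, 0.2, 0.1, 0, -1, 0, 0.2, 0.1, 0, -1, 0, 0.2, 0.1, 0, -1, 0, 0.2, 0.1, 0, -1, 0, 0.2, 0.1, 0, -1, 0]

```text
clock: 17.15
position: [0.441, 0.0303, 0.1627]
ee_rot: [-0.013, 0.944, 0.024, 0.328]
contact_force: [-0.3, 0.6, -0.2]
width: 0.0507
gripper_force: 0.0
```

```bash
python3 st.py
python3 - <<'E'
from rig import *
import cv2,numpy as np
d=np.mean([get_image("scene")["color"].astype(float) for _ in range(3)],0).astype(np.uint8)[:,:,::-1]
cv2.imwrite("pics/scene2.png",d)
a=cv2.resize(d[140:275,200:480],(784,378),interpolation=cv2.INTER_CUBIC)
cv2.imwrite("pics/crop2.png",a)
w=get_image("wrist")["color"][:,:,::-1];cv2.imwrite("pics/w5.png",w)
E
```

```text
17.15 [-0.255 -0.135  2.387  0.69   0.313  0.664] [0.441  0.0303 0.1627] [-0.3  0.6 -0.2]
[[0.783, 0.054, 0.62], [0.037, -0.998, 0.041], [0.621, -0.009, -0.784]]
tilt 38.376934897846816 az z 3.748870255494641 yaxis az 3.1226598837526325 yz -0.0087
grasp pt [0.4293 0.0295 0.1776] 0.050697673020831044
```

View pics/crop2.png

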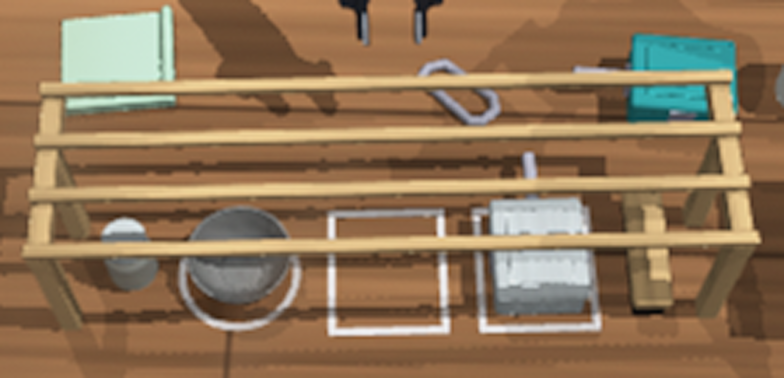

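View pics/w5.png

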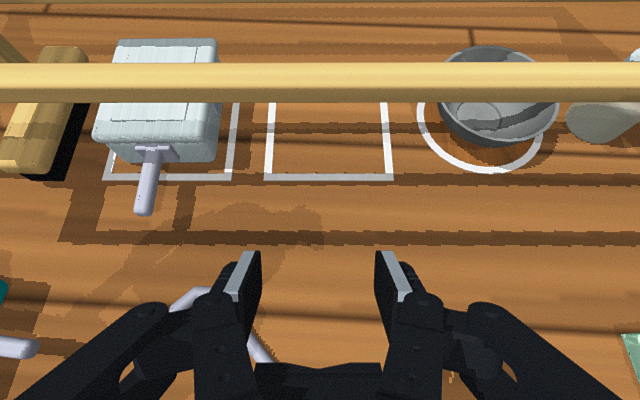

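The tin stands square inside the left outline. In the scene crop it is at (540,255) within the outline from (478,212) to (600,330), and the bowl, carabiner, brush and look-alike are where they were. The gripper is clear with zero contact force, so I'm handing in.

```bash
python3 -c "
from rig import *
print(sign_off())"
```

```text
the job is handed in; nothing more can be done
None
```

I slid the lunch tin into the empty outline on the robot's left, where it stands square and centred to within a few millimetres with its handle still towards the robot; I let go, nothing else looks moved in the final views, and the job was handed in at about 17 s.

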